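# Turn the clay bust to the front and lock the modelling turntable

### The arm

A 6-joint arm with a two-finger parallel gripper is mounted at the origin on the work surface. World frame = base frame: x ahead of the robot, y to its left, z up, the work surface at z = 0. Lengths are in mm, angles in rad, forces in N, time in s.
With the tool pointing down it reaches from about 300 to 775 mm from the base axis. Payload 14.6 kg.
Tool frame: the origin (TCP) lies at the very end of the fingers, on their centre line; the grasp point (between the pads) lies 19 mm behind it; z points along the fingers, y is the line along which they close (so a half turn about z gives the same grasp; the last joint's range is limited). The gripper opens to 94 mm and grips with 3 to 60 N. Pads are 16 mm wide; open, the fingers measure 119 mm over their backs; the gripper's body (75 mm by 177 mm) begins 78 mm behind the grasp point.
Start: joints at [1.202, 0.3, 1.521, -0, 1.321, -0.067], TCP at [163.479, 525.132, 205.446] pointing down, gripper open.
Joint ranges: [-3.03, 3.03], [-0.79, 2.21], [0.23, 2.52], [-1.04, 4.18], [0, 3.07], [-2.55, 2.55]. Speed limits (rad/s): [2.22, 2.22, 2.57, 3.14, 3.14, 3.14].

### API

Orientations are given as [roll, pitch, yaw] about the fixed x, y, z axes, in that order (R = Rz(yaw) Ry(pitch) Rx(roll)).
In Python, from cell import manip, optics gives the robot as it stands.
- The arm moves only by the shell command python3 -m crank 'ROWS' [FORCE]. ROWS is JSON, a list of rows, each a list of 7 numbers: the opening in per cent of the stroke, from 0 (shut) to 100 (fully open), then the shift along the tool's x, y, z in mm, then the turn, a rotation vector about the tool's x, y, z in rad. A call has 1 to 10 rows; each row is the pose to reach, as a shift and turn from the pose commanded when the call began, along the tool's axes at that moment; what a row does not reach only later rows make up. A row lasts 1/10 s, in which the tool goes at most 50 mm and 8.59 degrees, less where a joint would pass 70% of its speed; a pose out of reach is approached as far as the arm can. A call with a gripper value outside its range is refused whole. The fingers move at their own pace and stop on an object; FORCE is the grip in N (left out, the last holds). Time passes only in rows, so rows that repeat a pose let the fingers close. It gives the time, the measured TCP pose, the force, the opening and the grip force at its end, in the units of the state.
- manip.read_state(): the state, without advancing time (a new reading comes with each control period).
- optics.camera(name): name is "side" or "top" or "wrist"; returns (picture, depth): 420x560x3 uint8, red, green, blue; 420x560 float32, mm along the optical axis (not along the pixel's ray), 0 where there is no reading.
- optics.calibration(name): a dict with "camera_matrix" (3x3 intrinsics, pixels), "R" (3x3) and "t" (3): a world point X has camera coordinates R X + t. Camera axes: x right, y down, z forward; pixel columns grow to the right and rows downward; lengths in mm; the calibration is good to about 2 mm. The wrist camera is an equidistant fisheye: a pixel r from the principal point sees the ray r / f radians off the axis. A picture is of the moment at which its call begins: read the wrist's pose just before it. calibration takes no time and is no camera call; for the wrist camera it gives the pose at the moment of the call.
- manip.sign_off(): hands the job in; it is judged then, once.
The state is a dict: "clock": time; "joints": joint angles; "qd": joint speeds; "effort": joint torques, N m; "eef_pos": TCP position; "eef_rot": TCP orientation; "wrist_force": force on the tool from outside, world axes, zero at the start; "moment": the same for the moment, N m; "finger_gap": finger opening in mm; "finger_force": force on a finger pad.
Only numpy, scipy, OpenCV 4.12 (cv2) and the standard library are available. Lean on these libraries where they do the work, as an engineer would, in place of code of your own. Each camera call takes 0.05 s, during which the arm holds its last target. There are 200 camera calls.

### The job

The clay bust on the sculptor's turntable stands with its back to the front. Without touching the bust and without leaning hard on the stand, turn the wheel with the fingertips on its rim until the face looks out over the index bracket and the red-marked notch stands over the bracket's socket. Then take the red-handled index pin from the tool rack, press it gently down through that notch until it sits fully home in the socket, let go, and leave everything else where it is.

Things in the scene. Friction and masses are not known exactly. Their poses are not given: they have to be found in the camera images.
- stand: green cast-iron foot of a benchtop modelling turntable, bolted down, 210 mm across; origin on the bench under the wheel's axis. Its own -x is its front: there the index bracket, a green block 60 (radial) x 44 mm, top 72 mm above the bench, reaches from radius 120 to 180 mm, partly under the wheel, with a red pointer line on its outer end. Fingers pressing over 30 N, or the pin over 40 N, spoil it
- hub (a point): point on the wheel's axis, 90 mm above the bench. The wheel: steel disc 300 mm across, 14 mm thick, eight open edge notches 45 degrees apart, 15 mm wide, from radius 130 mm out; on it a dark round rubber facing, 252 mm across, 4 mm thick, giving 1 mm per 12 N. The facing's top is 96 to 108 mm above the bench: set by hand on the spindle, each time differently, and not measured: feel for it
- socket (a point): centre of the floor of the index socket, an upright round blind hole in the bracket block: 13.5 mm wide, 36 mm deep, its mouth 72 mm and its floor 36 mm above the bench, 141 mm in front of the wheel's axis. Its z axis points up
- wheel (a joint): angle of the wheel, rad, counter-clockwise positive seen from above; at 0 or 2 pi the face looks to the stand's front and the red-marked notch is over the socket. Turns without stops against bearing friction of 0.4 N m (plus 0.12 per rad/s), which holds it where it is left. Fingertips pressing the facing near its rim with 10 to 20 N drag it round, with some creep; a lighter touch slips
- mark (a point): middle of the red-marked notch, at radius 141 mm on the wheel (turns with it); two red stripes on the steel flank this notch and a red bar on the rubber, 36 x 12 mm, points to it. Its height does not follow that of the disc
- bust: terracotta-coloured clay head and shoulders on a 76 mm square wooden plinth, 165 mm tall, fixed on the wheel's centre post and turning with it; within 60 mm of the axis. Origin at the centre of the plinth's underside, 111.5 mm above the bench; its own -x is where the face looks. Fresh: not to be touched
- pin: loose steel index pin, upright, 114 mm long, 140 g; origin at the centre of its tip, z up. Tip 5 mm wide, tapering to the 12 mm shank over 18 mm (the taper cams the wheel into line within some 4 mm); collar 26 mm wide at 76 to 80 mm; round red handle, 23 mm wide, at 80 to 114 mm. Starts in a rack hole. Fully home its tip is on the socket floor, its collar 4 to 16 mm clear of the facing's level
- rack: fixed wooden tool block, 190 (x) x 56 (y) x 50 mm; origin under its centre. Three holes 15 mm wide, 40 mm deep (floor 10 mm above the bench), on its x axis at -60, 0 and +60 mm: pin, gouge and rasp stand in them in any order
- gouge: loose gouge standing in the rack, dark wooden handle 22 mm wide, brass ferrule, top 112 mm above the bench; origin at its tip. Leave it
- rasp: loose rasp standing in the rack, yellow handle 24 mm wide, top 110 mm above the bench; origin at its tip. Leave it
- spray: spray can, 62 mm wide, 165 mm tall, green cap, left of the turntable; origin under its centre. Leave it
- jar: amber jar with black lid, 68 mm wide, 85 mm tall; origin under its centre. Leave it
- cup: white plastic cup, 80 mm wide, 90 mm tall; origin under its centre. Leave it
- spatula: spatula lying beyond the rack at the right; origin at its underside. Leave it
- foot_cast: white plaster turned piece, 68 mm wide, 88 mm tall; origin under its centre. Leave it
Mind the look-alikes: they are no part of the job. Of the things that look like the pin, the larger one is meant.

How it is judged (in metres and radians):
On the way, in this order (a step that is already met when the one before it is completed fails the run):
1. the wheel is turned until the red-marked notch is within 6 mm of standing over the socket, and rests there, while the pin is still in the rack (horizontal distance between mark and socket below 0.006 m and velocity of joint wheel between -0.05 and 0.05 rad/s and distance of pin from where it was at the start of the episode below 0.02 m), for 0.2 s.
2. the pin is fully home in the socket, through that notch (horizontal distance between pin and socket below 0.005 m and z of pin in the frame of socket below 0.004 m and angle between pin's own z axis and vertical below 0.12 rad and horizontal distance between mark and socket below 0.006 m), for 0.2 s.
At the end, for the whole second after the job is handed in: The pin stands at rest in the socket through the red-marked notch: tip within 4 mm of the floor's height and 5 mm of its centre, leaning less than 0.12 rad; the notch within 6 mm of the socket, the wheel at rest (all of step 2 and linear speed of pin below 0.02 m/s and velocity of joint wheel between -0.05 and 0.05 rad/s); the robot touches nothing.
It fails at once if the fingers or the arm press on the turntable with more than 30 N (contact force between any of the fingers, the arm and stand above 30 N).
It fails at once if the pin is rammed against the turntable with more than 40 N (contact force between pin and stand above 40 N).
It fails at once if the bust is touched (more than 1 N) (contact force between anything else and bust above 1 N).
It fails at once if another thing is shifted by more than 25 mm (distance of any of gouge, rasp, spray, jar, cup, spatula, foot_cast from where it was at the start of the episode above 0.025 m).
It also fails if it takes over 72 s, if anything falls off the work surface, if the arm or the gripper's body presses on something with over 40 N, if the wrist force passes 120 N, or if a joint passes its speed limit or range.

## Working session

There is one attempt and no reset: what is moved stays moved. The work goes in short steps, Python scripts to look and compute and a shell command to move; the robot and the scene stay as the last step left them, time stands still between calls to the robot, and variables do not carry over. Pictures are saved under pics/ and viewed, at most 10 in all, crops included, and the job is handed in when it is done.

```bash
ls; mkdir -p pics
python3 - <<'E'
from cell import manip, optics
import cv2, numpy as np
print(manip.read_state())
for n in ("top","side"):
    p,d=optics.camera(n); np.savez(f"{n}0.npz",p=p,d=d); cv2.imwrite(f"pics/{n}0.png",p[:,:,::-1])
    c=optics.calibration(n); print(n,c)
E
```

```text
pics
{'clock': 0.0, 'joints': array([ 1.20240081e+00,  3.00478534e-01,  1.52155534e+00, -4.47260634e-06,
        1.32069347e+00, -6.65691543e-02]), 'qd': array([ 0.00195141,  0.00069052, -0.00122394, -0.0006363 , -0.00043757,
        0.00125832]), 'effort': array([-3.32076461e-04, -5.31809556e+01, -3.52738738e+01,  7.07636238e-02,
        2.44671892e-02, -7.56633949e-05]), 'eef_pos': array([163.39268745, 524.90668956, 204.89313982]), 'eef_rot': array([-3.14046019e+00, -7.11568911e-05,  2.83976736e+00]), 'wrist_force': array([-0.14301002,  0.42464794,  0.01801987]), 'moment': array([-0.03390643,  0.0046218 ,  0.02467651]), 'finger_force': 0.0, 'finger_gap': 94.2887394831353}
top {'camera_matrix': array([[394.36207939,   0.        , 278.71584545],
       [  0.        , 394.36207939, 208.25381199],
       [  0.        ,   0.        ,   1.        ]]), 'R': array([[ 0.00560811, -0.99995513,  0.00763513],
       [-0.98130073, -0.0069722 , -0.19235451],
       [ 0.19239911, -0.00641362, -0.9812958 ]]), 't': array([-45.36652906, 547.55460611, 995.69488706])}
side {'camera_matrix': array([[430.28625985,   0.        , 279.38777277],
       [  0.        , 430.28625985, 209.79028944],
       [  0.        ,   0.        ,   1.        ]]), 'R': array([[ 0.91771787, -0.39667081, -0.02112275],
       [-0.25422234, -0.54563425, -0.79853257],
       [ 0.30522927,  0.73819749, -0.60158088]]), 't': array([-490.62131099,  193.11704253,  978.41230368])}
```

View pics/top0.png

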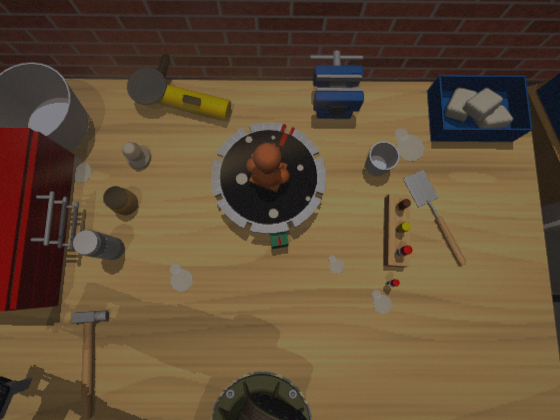

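View pics/side0.png

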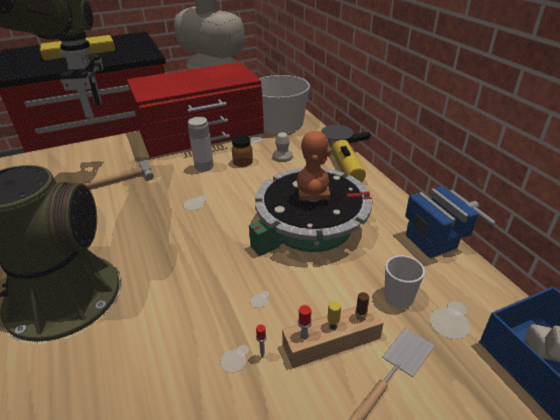

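Top view: wheel centre near (268,178), bracket with red pointer at (279,240), and red bar and stripes at (286,135), roughly opposite the bracket. Pin candidates are the red handle in the rack at (406,250) and a smaller red one standing loose on the bench at (395,283). In the side view they are at (305,318) and (261,335). I choose the rack one because it is larger and stands in a rack hole. Next I measure it and check it in a close crop.

```bash
cat > h.py <<'E'
import numpy as np, cv2
from cell import manip, optics
def cloud(n,d):
    c=optics.calibration(n);K=c["camera_matrix"];v,u=np.mgrid[:d.shape[0],:d.shape[1]]
    X=np.stack([(u-K[0,2])/K[0,0]*d,(v-K[1,2])/K[1,1]*d,d],-1)
    return (X-c["t"])@c["R"]
def ray(n,uv,z):
    c=optics.calibration(n);K=c["camera_matrix"]
    uv=np.atleast_2d(uv).astype(float)
    r=np.c_[(uv[:,0]-K[0,2])/K[0,0],(uv[:,1]-K[1,2])/K[1,1],np.ones(len(uv))]@c["R"]
    o=-c["R"].T@c["t"]
    return o+r*((z-o[2])/r[:,2])[:,None]
def red(p):
    h=cv2.cvtColor(p,cv2.COLOR_RGB2HSV).astype(int)
    return (((h[...,0]<6)|(h[...,0]>172))&(h[...,1]>180)&(h[...,2]>80)).astype(np.uint8)
def blobs(m,amin=4):
    n,l,s,c=cv2.connectedComponentsWithStats(m,connectivity=8)
    return [(l==i,s[i],c[i]) for i in range(1,n) if s[i][4]>=amin]
E
python3 - <<'E'
from h import *
for n in ("top","side"):
    z=np.load(n+"0.npz");p,d=z["p"],z["d"];P=cloud(n,d)
    print(n)
    for m,s,c in blobs(red(p)):
        if c[0]<110: continue
        q=P[m&(d>0)]; print(s,c.round(1),np.median(q,0).round(0) if len(q) else None, q[:,2].max().round(0) if len(q) else None)
    h=cv2.cvtColor(p,cv2.COLOR_RGB2HSV)
    g=((h[...,0]>60)&(h[...,0]<100)&(h[...,1]>90)&(P[...,2]>55)&(P[...,2]<85)&(d>0)).astype(np.uint8)
    for m,s,c in blobs(g,30):
        print("green",s,c.round(1),np.median(P[m],0).round(0), cv2.minAreaRect(P[m][:,:2].astype(np.float32)))
    # steel + rubber
    w=(P[...,2]>88)&(P[...,2]<110)&(d>0)
    for m,s,c in blobs(w.astype(np.uint8),500):
        q=P[m]; print("wheel",s,c.round(1),np.median(q,0).round(1),cv2.minEnclosingCircle(q[:,:2].astype(np.float32)),np.histogram(q[:,2],np.arange(88,111,2)))
p=np.load("top0.npz")["p"][120:300,200:440]
cv2.imwrite("pics/crop.png",cv2.resize(p,None,fx=3,fy=3,interpolation=cv2.INTER_CUBIC)[:,:,::-1])
E
```

```text
top
[281 124   5   8  18] [283.1 127.4] [760. -52.  94.] 97.0
[290 128   4   7  16] [291.5 131. ] [749. -74.  94.] 98.0
[279 133   8  13  55] [282.7 139.1] [725. -52.  98.] 104.0
[278 237   3   8  14] [279.1 240.8] [458. -43.  74.] 80.0
[404 246   8   8  58] [407.4 249.5] [ 434. -354.  125.] 128.0
[393 280   7   6  33] [395.6 282.5] [ 354. -333.   89.] 91.0
green [271 232  17  15 174] [278.8 239. ] [463. -40.  73.] ((463.5057067871094, -42.62508773803711), (32.57798767089844, 41.58081817626953), 9.247018814086914)
wheel [  0  74  66  54 546] [19.6 91.8] [865.9 671.   98.6] ((811.2693481445312, 611.8856201171875), 97.9635238647461) (array([53, 46, 49, 57, 50, 53, 64, 50, 47, 43, 34]), array([ 88,  90,  92,  94,  96,  98, 100, 102, 104, 106, 108, 110]))
wheel [466  92  37  27 553] [483.2 103.7] [ 831.3 -589.    97.1] ((839.8631591796875, -598.5419311523438), 49.82103729248047) (array([52, 65, 58, 66, 72, 70, 60, 46, 36, 25,  3]), array([ 88,  90,  92,  94,  96,  98, 100, 102, 104, 106, 108, 110]))
wheel [ 211  123  115  111 8231] [268.  179.4] [606.8 -14.7  96.1] ((625.3837280273438, -
[... 1418 characters left out ...]
.4566040039062, 523.0355834960938), 198.30116271972656) (array([44, 46, 39, 37, 55, 53, 51, 75, 58, 69, 68]), array([ 88,  90,  92,  94,  96,  98, 100, 102, 104, 106, 108, 110]))
wheel [ 255  168  118   70 5322] [313.3 204.5] [598.6 -51.4  95.7] ((624.6724853515625, -12.716574668884277), 152.50926208496094) (array([ 124,  475, 1009, 1410, 1964,  332,    8,    0,    0,    0,    0]), array([ 88,  90,  92,  94,  96,  98, 100, 102, 104, 106, 108, 110]))
wheel [  7 249  83  49 774] [ 52.7 280.9] [ 11.4 -65.9  98.6] ((-1.3435600996017456, -5.593347072601318), 82.6966781616211) (array([84, 68, 76, 71, 71, 66, 75, 70, 64, 67, 62]), array([ 88,  90,  92,  94,  96,  98, 100, 102, 104, 106, 108, 110]))
```

View pics/crop.png

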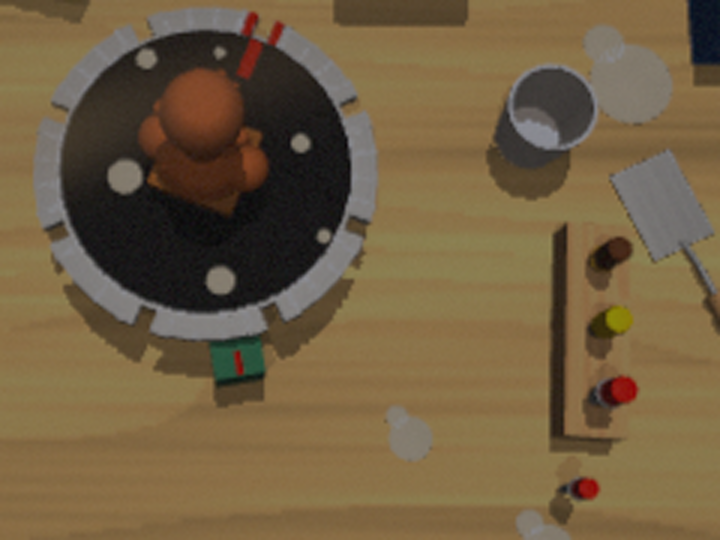

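The crop confirms the choice: the rack's red handle, with its collar, at top (407,250) is clearly larger than the loose red one at (395,283). The face points away from the bracket, and the red bar is at top (283,139). Next I check the wrist camera's mounting and compute the first move.

```bash
cat >> h.py <<'E'
C=np.array([625.,-13.])
from scipy.spatial.transform import Rotation as Ro
def rel(targets):
    """targets: list of (x,y,z,yaw_deg) -> tool-axis shift + turn"""
    s=manip.read_state();R=Ro.from_euler("xyz",s["eef_rot"]).as_matrix()
    for x,y,z,yw in targets:
        d=R.T@(np.array([x,y,z])-s["eef_pos"])
        T=Ro.from_euler("xyz",[np.pi,0,np.radians(yw)]).as_matrix()
        print(d.round(1),Ro.from_matrix(R.T@T).as_rotvec().round(3))
def onwheel(th,r,z,yw=None):
    t=np.radians(th);return (C[0]+r*np.cos(t),C[1]+r*np.sin(t),z,(th+180 if yw is None else yw))
def st():
    s=manip.read_state();print(round(s["clock"],2),s["eef_pos"].round(1),np.degrees(s["eef_rot"]).round(1),"F",s["wrist_force"].round(1),"j",s["joints"].round(2),"gap",round(s["finger_gap"],1),round(s["finger_force"],1))
E
python3 - <<'E'
from h import *
c=optics.calibration("wrist");s=manip.read_state()
R=Ro.from_euler("xyz",s["eef_rot"]).as_matrix()
o=-c["R"].T@c["t"]
print("cam in tool",R.T@(o-s["eef_pos"]),"axes\n",(c["R"]@R).round(3),c["camera_matrix"])
rel([(350,250,205,100),onwheel(-130,112,130)])
E
```

```text
cam in tool [  71.61711139    0.96454975 -179.52523775] axes
 [[-0.     1.    -0.   ]
 [-0.969 -0.    -0.249]
 [-0.249  0.     0.969]] [[325.1922621    0.         282.68965793]
 [  0.         325.1922621  206.61491773]
 [  0.           0.           1.        ]]
[-2.599e+02 -2.070e+02  1.000e-01] [-1.000e-03  1.000e-03  1.094e+00]
[-557.4 -479.6   75.4] [-1.000e-03  1.000e-03  1.967e+00]
```

Run:
```python
from h import *
rel([(350,250,200,185),onwheel(213,112,125,213)])
```

```text
[-259.9 -207.     5.1] [-0.001 -0.    -0.389]
[-529.1 -462.5   80.4] [-0.001 -0.001 -0.878]
```

```bash
python3 -m crank '[[0,-260,-207,5,0,0,-0.39],[0,-260,-207,5,0,0,-0.39],[0,-260,-207,5,0,0,-0.39],[0,-260,-207,5,0,0,-0.39],[0,-260,-207,5,0,0,-0.39],[0,-260,-207,5,0,0,-0.39],[0,-529,-462,70,0,0,-0.878],[0,-529,-462,70,0,0,-0.878],[0,-529,-462,70,0,0,-0.878],[0,-529,-462,70,0,0,-0.878]]' 20
python3 - <<'E'
from h import *
st(); rel([onwheel(213,112,125,213)])
E
```

```text
clock: 1.1
eef_pos: [414.8, 132.5, 173.5]
eef_rot: [3.142, 0.0, -2.563]
wrist_force: [0.5, 0.8, 0.4]
finger_gap: 17.5
finger_force: 0.0
1.1 [414.8 132.5 173.5] [ 180.     0.  -146.9] F [0.5 0.8 0.4] j [ 0.22  0.07  1.87  0.    1.2  -1.92] gap 17.5 0.0
[  15.5 -236.5   48.4] [0.    0.    0.002]
```

```bash
python3 -m crank '[[0,15,-236,48,0,0,0],[0,15,-236,48,0,0,0],[0,15,-236,48,0,0,0],[0,15,-236,48,0,0,0],[0,15,-236,48,0,0,0],[0,15,-236,48,0,0,0],[0,15,-236,48,0,0,0]]'
python3 - <<'E'
from h import *
st(); rel([onwheel(213,112,110,213)])
p,d=optics.camera("wrist"); cv2.imwrite("pics/w1.png",p[:,:,::-1]); np.savez("w1.npz",p=p,d=d)
E
```

```text
clock: 1.8
eef_pos: [529.3, -73.0, 125.0]
eef_rot: [3.14, -0.001, -2.57]
wrist_force: [0.4, 0.2, -0.5]
finger_gap: 0.6
finger_force: 0.0
1.8 [529.3 -73.  125. ] [ 1.799e+02 -1.000e-01 -1.473e+02] F [ 0.4  0.2 -0.5] j [-0.21  0.35  1.66  0.    1.14 -2.35] gap 0.6 0.0
[-1.  -1.9 15. ] [ 0.001 -0.001 -0.005]
```

View pics/w1.png

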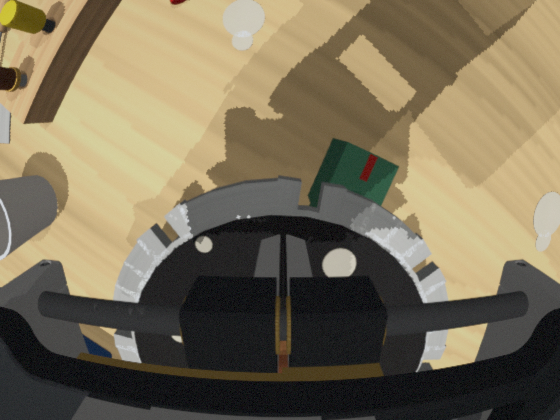

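The wrist view shows the closed fingertips at about (283,235), just inside the facing's edge. The bracket is at (355,180) with its red pointer at (368,166), and the notch at (305,200) is a plain one. Next I feel for the facing; depth suggests it is at about 97.

```bash
python3 -m crank '[[0,-1,-2,10,0,0,-0.005],[0,-1,-2,18,0,0,-0.005],[0,-1,-2,21,0,0,-0.005],[0,-1,-2,23,0,0,-0.005],[0,-1,-2,23,0,0,-0.005]]' && python3 -m crank '[[0,0,0,0.5,0,0,0],[0,0,0,1,0,0,0],[0,0,0,1.5,0,0,0],[0,0,0,1.5,0,0,0]]'
```

```text
clock: 2.35
eef_pos: [531.4, -73.5, 102.4]
eef_rot: [3.141, -0.0, -2.564]
wrist_force: [-0.6, -0.4, 1.1]
finger_gap: 0.4
finger_force: 0.0
clock: 2.75
eef_pos: [531.6, -73.8, 101.2]
eef_rot: [-3.142, 0.0, -2.564]
wrist_force: [0.4, 0.4, -0.4]
finger_gap: 0.4
finger_force: 0.0
```

```bash
python3 -m crank '[[0,0,0,0.5,0,0,0],[0,0,0,1,0,0,0],[0,0,0,1.5,0,0,0],[0,0,0,1.5,0,0,0]]'
```

```text
clock: 3.15
eef_pos: [531.5, -73.8, 99.6]
eef_rot: [3.141, -0.0, -2.564]
wrist_force: [0.2, -0.3, 0.3]
finger_gap: 0.4
finger_force: 0.0
```

```bash
python3 -m crank '[[0,0,0,0.5,0,0,0],[0,0,0,1,0,0,0],[0,0,0,1.3,0,0,0],[0,0,0,1.3,0,0,0]]'
```

```text
clock: 3.55
eef_pos: [531.5, -73.8, 98.3]
eef_rot: [3.142, -0.0, -2.564]
wrist_force: [-0.7, -1.0, 0.5]
finger_gap: 0.8
finger_force: 0.0
```

```bash
python3 -m crank '[[0,0,0,0.5,0,0,0],[0,0,0,1,0,0,0],[0,0,0,1,0,0,0]]'
```

```text
clock: 3.85
eef_pos: [531.5, -73.8, 97.3]
eef_rot: [3.142, -0.0, -2.564]
wrist_force: [0.2, 0.3, -0.1]
finger_gap: 0.4
finger_force: 0.0
```

```bash
python3 -m crank '[[0,0,0,0.5,0,0,0],[0,0,0,1,0,0,0],[0,0,0,1,0,0,0]]'
```

```text
clock: 4.15
eef_pos: [531.6, -73.8, 96.4]
eef_rot: [-3.142, 0.0, -2.564]
wrist_force: [-0.9, -0.9, 2.9]
finger_gap: 0.7
finger_force: 0.7
```

```bash
python3 -m crank '[[0,0,0,0.5,0,0,0],[0,0,0,0.9,0,0,0],[0,0,0,0.9,0,0,0]]'
python3 - <<'E'
from h import *
st()
s=manip.read_state();x,y,z=s["eef_pos"];r=np.hypot(x-C[0],y-C[1]);t=np.degrees(np.arctan2(y-C[1],x-C[0]))%360;print(r,t)
# arc rows relative to the measured pose, CW
R=Ro.from_euler("xyz",[np.pi,0,np.radians(t)]).as_matrix()
for a in (1,3,6,10,14,18,22,26,30,33,36,42,48,54,58,60):
    q=np.radians(t-a);d=R.T@np.array([C[0]+r*np.cos(q)-x,C[1]+r*np.sin(q)-y,0]);print(a,d.round(1),round(np.radians(a),3))
E
```

```text
clock: 4.45
eef_pos: [531.6, -73.8, 95.9]
eef_rot: [-3.141, 0.0, -2.564]
wrist_force: [-3.4, -0.7, 6.7]
finger_gap: 0.7
finger_force: 3.5
4.45 [531.6 -73.8  95.9] [-180.     0.  -146.9] F [-3.4 -0.7  6.7] j [-0.21  0.39  1.68 -0.    1.08 -2.35] gap 0.7 3.5
111.42080132053762 213.06481638059412
1 [-0.   1.9  0. ] 0.017
3 [-0.2  5.8  0. ] 0.052
6 [-0.6 11.6  0. ] 0.105
10 [-1.7 19.3  0. ] 0.175
14 [-3.3 27.   0. ] 0.244
18 [-5.5 34.4  0. ] 0.314
22 [-8.1 41.7  0. ] 0.384
26 [-11.3  48.8   0. ] 0.454
30 [-14.9  55.7   0. ] 0.524
33 [-18.   60.7   0. ] 0.576
36 [-21.3  65.5   0. ] 0.628
42 [-28.6  74.6   0. ] 0.733
48 [-36.9  82.8   0. ] 0.838
54 [-45.9  90.1   0. ] 0.942
58 [-52.4  94.5   0. ] 1.012
60 [-55.7  96.5   0. ] 1.047
```

```bash
python3 -m crank '[[0,0,0,0.8,0,0,0],[0,0,0,1.6,0,0,0],[0,0,1.9,1.8,0,0,0.017],[0,-0.2,5.8,1.8,0,0,0.052],[0,-0.6,11.6,1.8,0,0,0.105],[0,-1.7,19.3,1.8,0,0,0.175],[0,-3.3,27,1.8,0,0,0.244],[0,-5.5,34.4,1.8,0,0,0.314],[0,-8.1,41.7,1.8,0,0,0.384],[0,-11.3,48.8,1.8,0,0,0.454]]'
python3 - <<'E'
from h import *
st()
p,d=optics.camera("top");np.savez("t1.npz",p=p,d=d)
for m,s,c in blobs(red(p)):
    if 200<c[0]<340: 
        q=ray("top",c,97)[0];print(s,c.round(1),q.round(1),np.degrees(np.arctan2(q[1]-C[1],q[0]-C[0])).round(1))
E
```

```text
clock: 5.45
eef_pos: [515.0, -27.2, 95.1]
eef_rot: [-3.14, 0.002, -3.021]
wrist_force: [-3.4, -4.2, 14.9]
finger_gap: 0.2
finger_force: 7.6
5.45 [515.  -27.2  95.1] [-1.799e+02  1.000e-01 -1.731e+02] F [-3.4 -4.2 14.9] j [-0.12  0.35  1.74 -0.    1.06 -1.81] gap 0.2 7.6
[301 135   6   6  14] [303.3 137.6] [ 729.8 -105.4   97. ] -41.4
[307 142   6   6  15] [309.5 144.3] [ 711.5 -121.8   97. ] -51.5
[292 144  12  11  59] [297.6 148.8] [698.6 -90.3  97. ] -46.4
```

```bash
python3 -c "
import math
for a in list(range(4,60,5))+[47,48,51,53]:
    q=math.radians(a);print(a,round(-111.4*(1-math.cos(q)),1),round(111.4*math.sin(q),1),round(q,3))"
```

```text
4 -0.3 7.8 0.07
9 -1.4 17.4 0.157
14 -3.3 27.0 0.244
19 -6.1 36.3 0.332
24 -9.6 45.3 0.419
29 -14.0 54.0 0.506
34 -19.0 62.3 0.593
39 -24.8 70.1 0.681
44 -31.3 77.4 0.768
49 -38.3 84.1 0.855
54 -45.9 90.1 0.942
59 -54.0 95.5 1.03
47 -35.4 81.5 0.82
48 -36.9 82.8 0.838
51 -41.3 86.6 0.89
53 -44.4 89.0 0.925
```

```bash
python3 -m crank '[[0,-0.3,7.8,0,0,0,0.07],[0,-1.4,17.4,0,0,0,0.157],[0,-3.3,27,0,0,0,0.244],[0,-6.1,36.3,0,0,0,0.332],[0,-9.6,45.3,0,0,0,0.419],[0,-14,54,0,0,0,0.506],[0,-19,62.3,0,0,0,0.593],[0,-24.8,70.1,0,0,0,0.681]]'
python3 - <<'E'
from h import *
st()
p,d=optics.camera("top");np.savez("t1.npz",p=p,d=d)
for m,s,c in blobs(red(p)):
    if 200<c[0]<340: 
        q=ray("top",c,97)[0];print(s,c.round(1),q.round(1),np.degrees(np.arctan2(q[1]-C[1],q[0]-C[0])).round(1))
s=manip.read_state()["eef_pos"]-np.r_[C,0];print(np.hypot(*s[:2]),np.degrees(np.arctan2(s[1],s[0])))
E
```

```text
clock: 6.3
eef_pos: [531.3, 45.9, 95.1]
eef_rot: [3.141, 0.003, 2.581]
wrist_force: [-2.0, -3.7, 15.0]
finger_gap: 0.7
finger_force: 7.3
6.3 [531.3  45.9  95.1] [180.    0.2 147.9] F [-2.  -3.7 15. ] j [ 0.02  0.38  1.69 -0.    1.07 -0.99] gap 0.7 7.3
[317 166   8   3  21] [320.9 167.1] [ 649.1 -150.7   97. ] -80.1
[302 170  14   6  66] [308.7 172.3] [ 634.8 -118.8   97. ] -84.7
[318 175   8   3  19] [321.9 176.3] [ 624.5 -153.    97. ] -90.2
[279 238   2   7  11] [279.4 241.5] [454.3 -43.7  97. ] -169.8
110.60039315822765 147.0735594111876
```

```bash
python3 -m crank '[[0,-0.3,7.8,0,0,0,0.07],[0,-1.4,17.4,0,0,0,0.157],[0,-3.3,27,0,0,0,0.244],[0,-6.1,36.3,0,0,0,0.332],[0,-9.6,45.3,0,0,0,0.419],[0,-14,54,0,0,0,0.506],[0,-19,62.3,0,0,0,0.593],[0,-24.8,70.1,0,0,0,0.681],[0,-31.3,77.4,0,0,0,0.768]]'
python3 - <<'E'
from h import *
st()
p,d=optics.camera("top");np.savez("t1.npz",p=p,d=d)
for m,s,c in blobs(red(p)):
    if 200<c[0]<340: 
        q=ray("top",c,97)[0];print(s,c.round(1),q.round(1),np.degrees(np.arctan2(q[1]-C[1],q[0]-C[0])).round(1))
s=manip.read_state()["eef_pos"]-np.r_[C,0];print(np.hypot(*s[:2]),np.degrees(np.arctan2(s[1],s[0])))
E
```

```text
clock: 7.25
eef_pos: [598.8, 95.0, 95.2]
eef_rot: [3.139, 0.001, 1.813]
wrist_force: [-4.2, -3.2, 14.3]
finger_gap: 0.2
finger_force: 7.0
7.25 [598.8  95.   95.2] [179.9   0.  103.9] F [-4.2 -3.2 14.3] j [ 0.1   0.53  1.47 -0.    1.14 -0.14] gap 0.2 7.0
[294 195  13  12  70] [299.9 200.6] [559.6 -95.7  97. ] -128.3
[310 202   7   7  23] [312.9 205.3] [ 547.7 -128.9   97. ] -123.7
[304 210   7   6  20] [307.3 212.6] [ 528.4 -114.4   97. ] -133.6
[278 237   3   8  14] [279.1 240.8] [456.2 -43.1  97. ] -169.9
111.13279963823041 102.88165525145031
```

```bash
python3 -m crank '[[0,-0.3,7.8,0,0,0,0.07],[0,-1.4,17.4,0,0,0,0.157],[0,-3.3,27,0,0,0,0.244],[0,-6.1,36.3,0,0,0,0.332],[0,-9.6,45.3,0,0,0,0.419],[0,-14,54,0,0,0,0.506],[0,-19,62.3,0,0,0,0.593],[0,-21.3,65.5,0,0,0,0.628],[0,-22.4,67,0,0,0,0.646],[0,-22.4,67,0,0,0,0.646]]'
python3 - <<'E'
from h import *
st()
p,d=optics.camera("top");np.savez("t1.npz",p=p,d=d)
for m,s,c in blobs(red(p)):
    if 200<c[0]<340: 
        for z in (72,95):
            q=ray("top",c,z)[0];print(s,c.round(1),q.round(1),np.degrees(np.arctan2(q[1]-C[1],q[0]-C[0])).round(1))
s=manip.read_state()["eef_pos"]-np.r_[C,0];print(np.hypot(*s[:2]),np.degrees(np.arctan2(s[1],s[0])))
cv2.imwrite("pics/t1.png",cv2.resize(p[180:260,240:340],None,fx=6,fy=6,interpolation=cv2.INTER_CUBIC)[:,:,::-1])
E
```

```text
clock: 8.3
eef_pos: [669.4, 89.7, 95.4]
eef_rot: [3.139, -0.002, 1.17]
wrist_force: [0.2, -0.1, 11.9]
finger_gap: 0.4
finger_force: 6.1
8.3 [669.4  89.7  95.4] [ 1.798e+02 -1.000e-01  6.700e+01] F [ 0.2 -0.1 11.9] j [0.08 0.67 1.23 0.   1.23 0.48] gap 0.4 6.1
[275 208   7  14  66] [278.  214.5] [527.6 -40.   72. ] -164.5
[275 208   7  14  66] [278.  214.5] [523.5 -39.9  95. ] -165.2
[284 222   5   8  23] [285.8 225.7] [498.4 -60.4  72. ] -159.5
[284 222   5   8  23] [285.8 225.7] [494.9 -59.9  95. ] -160.2
[275 225   4   8  19] [276.5 228.2] [491.7 -36.4  72. ] -170.0
[275 225   4   8  19] [276.5 228.2] [488.4 -36.4  95. ] -170.3
[278 237   3   8  14] [279.1 240.8] [459.  -43.3  72. ] -169.6
[278 237   3   8  14] [279.1 240.8] [456.4 -43.2  95. ] -169.9
111.9007624579937 66.60087449834106
```

View pics/t1.png

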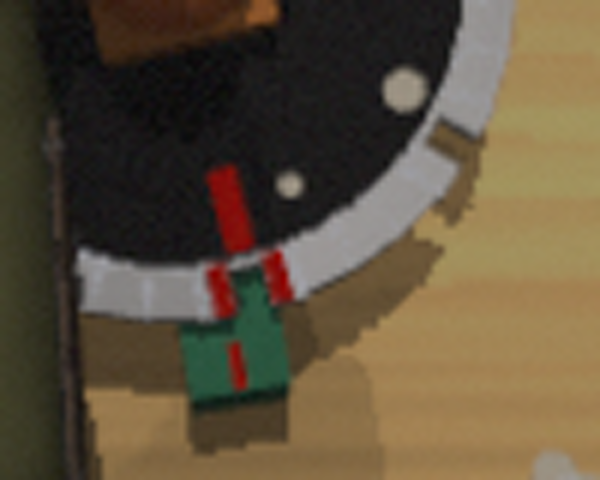

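The crop shows the red-flanked notch at (248,290), about 4° short of the pointer line at (237,365). I nudge it the rest of the way.

```bash
python3 -m crank '[[0,0,2.5,0.2,0,0,0.022],[0,-0.2,5.8,0.2,0,0,0.052],[0,-0.3,8.2,0.2,0,0,0.073],[0,-0.4,8.8,0.2,0,0,0.078],[0,-0.4,8.8,0.2,0,0,0.078]]'
cat > m.py <<'E'
from h import *
st()
for n in ("top","side"):
  p,d=optics.camera(n);np.savez(n+"1.npz",p=p,d=d)
  for m,s,c in blobs(red(p)):
    q=ray(n,c,95)[0]
    if np.hypot(*(q[:2]-C))<200:
        if s[4]<18 or np.hypot(*(q[:2]-C))>155: q=ray(n,c,72)[0]
        print(n,s[4],c.round(1),q.round(1),np.hypot(*(q[:2]-C)).round(1),np.degrees(np.arctan2(q[1]-C[1],q[0]-C[0])).round(1))
E
python3 m.py
```

```text
clock: 8.85
eef_pos: [677.2, 86.1, 95.3]
eef_rot: [3.139, -0.002, 1.092]
wrist_force: [-0.9, 1.2, 13.5]
finger_gap: 0.6
finger_force: 6.5
8.85 [677.2  86.1  95.3] [ 1.799e+02 -1.000e-01  6.260e+01] F [-0.9  1.2 13.5] j [0.07 0.69 1.21 0.   1.24 0.55] gap 0.6 6.5
top 67 [274.9 215.3] [521.2 -32.   95. ] 105.5 -169.6
top 24 [281.7 227.2] [491.  -49.5  95. ] 138.9 -164.8
top 21 [272.3 228.6] [487.2 -25.8  95. ] 138.4 -174.7
top 14 [279.1 240.8] [459.  -43.3  72. ] 168.8 -169.6
side 34 [278.1 210.6] [520.1 -30.9  95. ] 106.5 -170.3
```

Top view now puts the mark at -169.7° and the pointer at -169.6°. I lift off and head for the pin.

```bash
python3 -m crank '[[0,0,0,-4,0,0,0],[0,0,0,-40,0,0,0],[0,0,0,-90,0,0,0],[0,0,0,-140,0,0,0],[0,0,0,-190,0,0,0],[0,0,0,-225,0,0,0],[0,0,0,-225,0,0,0],[0,0,0,-225,0,0,0]]'
python3 - <<'E'
from h import *
st()
p=np.load("side1.npz")["p"]
P={}
for n in ("top","side"):
    z=np.load(n+"0.npz");p,d=z["p"],z["d"];Q=cloud(n,d);h=cv2.cvtColor(p,cv2.COLOR_RGB2HSV)
    for nm,m,zt in (("pin",red(p),124),("rasp",((h[...,0]>22)&(h[...,0]<34)&(h[...,1]>200)).astype(np.uint8),110)):
        for mm,s,c in blobs(m,15):
            w=np.median(Q[mm],0)
            if 380<w[0]<620 and -420<w[1]<-300:
                top=mm&(Q[...,2]>zt-3); v,u=np.nonzero(top); cc=(u.mean(),v.mean()) if len(u) else c
                print(n,nm,s,c.round(1),w.round(0),"toppix",top.sum(),ray(n,c,zt-8)[0].round(1),ray(n,cc,zt)[0].round(1))
rel([(434,-355,320,180),(434,-355,190,180)])
E
```

```text
clock: 9.75
eef_pos: [676.3, 85.8, 318.1]
eef_rot: [3.142, -0.0, 1.092]
wrist_force: [0.4, -0.4, -0.7]
finger_gap: 0.7
finger_force: 0.0
9.75 [676.3  85.8 318.1] [180.   -0.   62.6] F [ 0.4 -0.4 -0.7] j [ 0.07  0.58  0.88 -0.    1.69  0.55] gap 0.7 0.0
top pin [404 246   8   8  58] [407.4 249.5] [ 434. -354.  125.] toppix 57 [ 434.7 -357.9  116. ] [ 433.9 -355.1  124. ]
top rasp [397 222  14  10  91] [403.9 226.6] [ 493. -355.  110.] toppix 64 [ 493.5 -357.   102. ] [ 493.2 -358.2  110. ]
side pin [299 306  11   9  83] [304.4 310.2] [ 431. -359.  124.] toppix 83 [ 434.6 -352.3  116. ] [ 431.5 -358.3  124. ]
[-502.8  -12.1   -1.9] [ 0.     0.    -2.049]
[-502.8  -12.1  128.1] [ 0.     0.    -2.049]
```

```bash
python3 -m crank '[[0,-503,-12,0,0,0,-2.049],[0,-503,-12,0,0,0,-2.049],[0,-503,-12,0,0,0,-2.049],[0,-503,-12,0,0,0,-2.049],[0,-503,-12,0,0,0,-2.049],[0,-503,-12,0,0,0,-2.049],[0,-503,-12,0,0,0,-2.049],[55,-503,-12,60,0,0,-2.049],[55,-503,-12,90,0,0,-2.049],[55,-503,-12,118,0,0,-2.049]]'
python3 - <<'E'
from h import *
st()
rel([(434,-356,200,180)])
E
```

```text
clock: 10.75
eef_pos: [454.4, -317.2, 241.5]
eef_rot: [-3.142, -0.0, 2.542]
wrist_force: [1.2, 0.5, -0.6]
finger_gap: 21.3
finger_force: 0.0
10.75 [ 454.4 -317.2  241.5] [-180.    -0.   145.6] F [ 1.2  0.5 -0.6] j [-0.68  0.28  1.46 -0.    1.4  -1.65] gap 21.3 0.0
[ -5.1 -43.5  41.5] [ 0.  -0.  -0.6]
```

```bash
python3 -m crank '[[55,-5,-43,41,0,0,-0.6],[55,-5,-43,41,0,0,-0.6],[55,-5,-43,41,0,0,-0.6],[55,-5,-43,41,0,0,-0.6],[55,-5,-43,41,0,0,-0.6],[55,-5,-43,41,0,0,-0.6]]'
python3 - <<'E'
from h import *
st()
c=optics.calibration("wrist");p,d=optics.camera("wrist");np.savez("w2.npz",p=p,d=d);cv2.imwrite("pics/w2.png",p[:,:,::-1])
K=c["camera_matrix"];o=-c["R"].T@c["t"]
for m,s,cc in blobs(red(p),40):
    dx=(cc-[K[0,2],K[1,2]]);r=np.hypot(*dx);t=r/K[0,0];v=np.r_[dx/r*np.sin(t),np.cos(t)]@c["R"]
    for z in (124,107): print(s,cc.round(1),(o+v*(z-o[2])/v[2]).round(1), np.median(d[m]))
E
```

```text
clock: 11.35
eef_pos: [435.2, -353.6, 201.0]
eef_rot: [3.14, -0.001, 3.132]
wrist_force: [0.1, 0.2, -0.2]
finger_gap: 51.9
finger_force: 0.0
11.35 [ 435.2 -353.6  201. ] [ 1.799e+02 -1.000e-01  1.794e+02] F [ 0.1  0.2 -0.2] j [-0.75  0.33  1.49 -0.    1.32 -2.31] gap 51.9 0.0
[342 154  22  21 261] [353.2 164.7] [ 395.4 -295.4  124. ] 363.13095
[342 154  22  21 261] [353.2 164.7] [ 397.4 -291.7  107. ] 363.13095
[263 196  27  26 540] [276.1 208.5] [ 431.1 -358.   124. ] 265.24316
[263 196  27  26 540] [276.1 208.5] [ 435.5 -358.4  107. ] 265.24316
[531 211   3  15  40] [532.1 218.4] [444.9 -93.9 124. ] 321.23755
[531 211   3  15  40] [532.1 218.4] [450.3 -76.8 107. ] 321.23755
[545 236   5  16  51] [546.8 243.2] [474.5 -60.3 124. ] 308.36636
[545 236   5  16  51] [546.8 243.2] [481.8 -40.9 107. ] 308.36636
[532 240   6  17  64] [534.1 247.7] [478.3 -81.1 124. ] 309.78967
[532 240   6  17  64] [534.1 247.7] [485.9 -63.1 107. ] 309.78967
[537 257   8  14  76] [540.6 263.4] [498.6 -63.  124. ] 311.28976
[537 257   8  14  76] [540.6 263.4] [507.5 -43.8 107. ] 311.28976
```

View pics/w2.png

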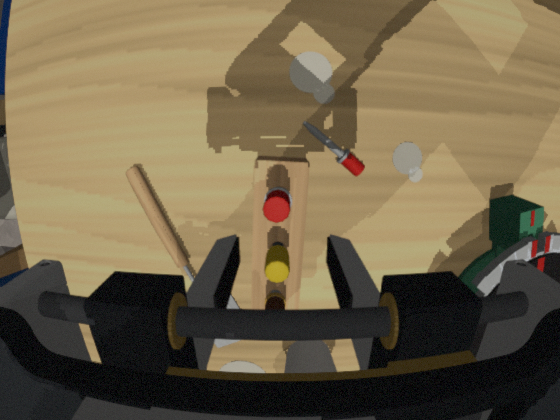

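The wrist view shows the pin's red handle at (276,208) in the rack's end hole, midway between the open fingers. The look-alike is at (353,165), and the notch with its stripes is at the right edge (540,245). Next I descend over the pin and grip it.

```bash
python3 -m crank '[[55,1.5,-4,30,0,0,0],[55,1.5,-4,60,0,0,0],[55,1.5,-4,85,0,0,0],[55,1.5,-4,100,0,0,0],[55,1.5,-4,106,0,0,0],[55,1.5,-4,106,0,0,0]]' && python3 -m crank '[[15,0,0,0,0,0,0],[15,0,0,0,0,0,0],[15,0,0,0,0,0,0],[15,0,0,0,0,0,0],[15,0,0,0,0,0,0],[15,0,0,0,0,0,0],[15,0,0,0,0,0,0]]' 30
```

```text
clock: 12.0
eef_pos: [433.8, -357.7, 95.7]
eef_rot: [3.141, -0.001, 3.135]
wrist_force: [0.2, 0.1, 0.6]
finger_gap: 51.3
finger_force: 0.0
clock: 12.7
eef_pos: [434.2, -358.0, 96.6]
eef_rot: [-3.141, 0.001, 3.136]
wrist_force: [-0.1, 1.5, 5.0]
finger_gap: 22.6
finger_force: 29.9
```

```bash
python3 -m crank '[[15,0,0,-5,0,0,0],[15,0,0,-20,0,0,0],[15,0,0,-45,0,0,0],[15,0,0,-80,0,0,0],[15,0,0,-115,0,0,0],[15,0,0,-135,0,0,0],[15,0,0,-135,0,0,0]]';  python3 - <<'E'
from h import *
st()
c=optics.calibration("wrist");p,d=optics.camera("wrist");np.savez("w3.npz",p=p,d=d)
cv2.imwrite("pics/w3.png",p[100:,:,::-1])
ps,ds=optics.camera("side");np.savez("s3.npz",p=ps,d=ds);pt,dt=optics.camera("top");np.savez("t3.npz",p=pt,d=dt)
K=optics.calibration("side")
for n,q in (("side",ps),("top",pt)):
  for m,s,cc in blobs(red(q),10):
    if cc[0]>240: print(n,s,cc.round(1))
cv2.imwrite("pics/s3.png",cv2.resize(ps[180:380,200:440],None,fx=3,fy=3)[:,:,::-1])
rel([(486,-39,230,190)])
E
```

```text
clock: 13.4
eef_pos: [434.5, -358.6, 234.0]
eef_rot: [-3.138, 0.003, 3.136]
wrist_force: [1.0, -0.4, -1.7]
finger_gap: 22.8
finger_force: 29.9
13.4 [ 434.5 -358.6  234. ] [-179.8    0.2  179.7] F [ 1.  -0.4 -1.7] j [-0.75  0.31  1.45 -0.    1.38 -2.32] gap 22.8 29.9
side [272 209   6   5  20] [274.8 211.6]
side [299 252   5  10  34] [301.4 255.8]
side [271 315   8   9  49] [275.1 318.7]
top [272 208   7  15  69] [274.9 215.2]
top [280 223   4   9  25] [281.8 227.3]
top [271 225   4   8  21] [272.3 228.5]
top [278 237   3   8  14] [279.1 240.8]
top [360 259   9   9  50] [363.8 263. ]
[-50.7 318.9  -0. ] [ 0.002 -0.002 -0.18 ]
```

View pics/s3.png

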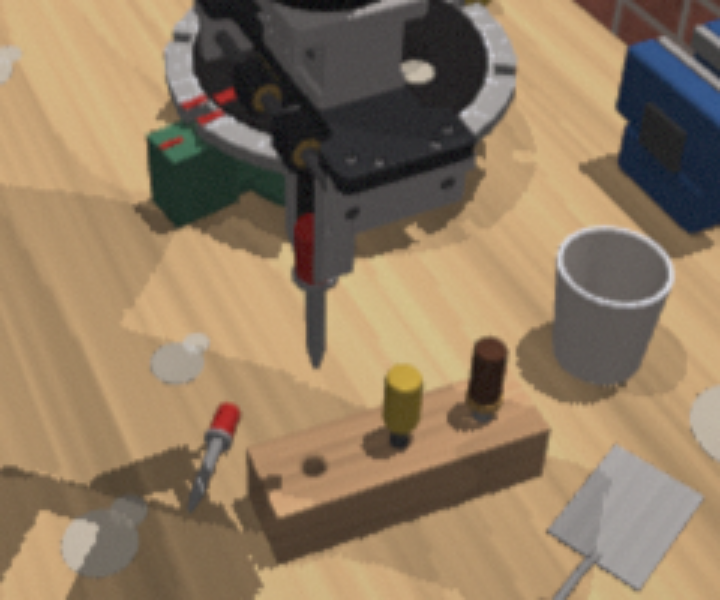

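The side crop shows the pin held upright, tip at about (316,365), with the rasp and gouge undisturbed. The loose look-alike now lies at (215,450); it is no part of the job. Next I carry the pin over the socket.

```bash
python3 -m crank '[[15,-51,319,0,0,0,-0.18],[15,-51,319,0,0,0,-0.18],[15,-51,319,0,0,0,-0.18],[15,-51,319,0,0,0,-0.18],[15,-51,319,0,0,0,-0.18],[15,-51,319,0,0,0,-0.18],[15,-51,319,0,0,0,-0.18],[15,-51,319,10,0,0,-0.18],[15,-51,319,17,0,0,-0.18],[15,-51,319,17,0,0,-0.18]]';  python3 - <<'E'
from h import *
st()
pt,dt=optics.camera("top");np.savez("t4.npz",p=pt,d=dt)
ps,ds=optics.camera("side");np.savez("s4.npz",p=ps,d=ds)
a=cv2.resize(ps[150:270,210:310],None,fx=5,fy=5,interpolation=cv2.INTER_CUBIC)
c=optics.calibration("wrist");p,d=optics.camera("wrist");np.savez("w4.npz",p=p,d=d)
cv2.imwrite("pics/s4.png",np.hstack([a[:,:400],cv2.resize(p[100:340,180:380],None,fx=2,fy=2)[:480].copy() if 0 else cv2.resize(p[120:320,200:333],(400,600))])[:,:,::-1])
E
```

```text
clock: 14.55
eef_pos: [485.8, -40.0, 212.2]
eef_rot: [3.141, -0.003, -2.968]
wrist_force: [-0.2, -0.6, -1.4]
finger_gap: 22.3
finger_force: 29.9
14.55 [485.8 -40.  212.2] [ 179.9   -0.2 -170. ] F [-0.2 -0.6 -1.4] j [-0.16  0.16  1.68 -0.    1.31 -1.9 ] gap 22.3 29.9
```

View pics/s4.png

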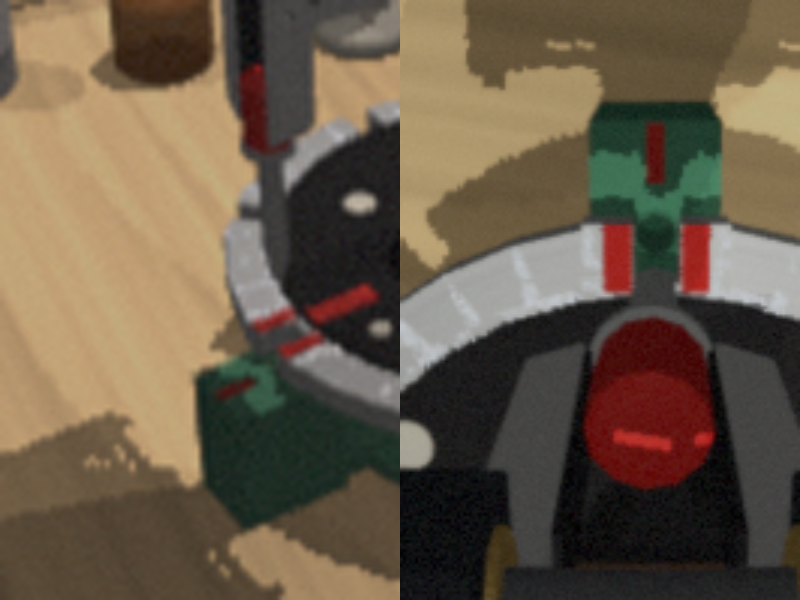

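The left half shows the pin's tip at composite (275,268), hovering above the notch between the red stripes. The right half (wrist) shows the shank at (655,285), in line with the notch and the dark socket mouth at (656,235). I work out the small offsets.

Run:
```python
from h import *
st()
c=optics.calibration("wrist");K=c["camera_matrix"];o=-c["R"].T@c["t"]
def wr(u,v,z):
    dx=np.array([u-K[0,2],v-K[1,2]]);r=np.hypot(*dx);t=r/K[0,0];w=np.r_[dx/r*np.sin(t),np.cos(t)]@c["R"];return o+w*(z-o[2])/w[2]
print("socket wrist",wr(285.3,198.2,72))
p=np.load("w4.npz")["p"]
for m,s,cc in blobs(red(p),40): print(s,cc.round(1),"z92",wr(*cc,92).round(1),"z72",wr(*cc,72).round(1))
print("side tip",ray("side",[265,203.6],126),ray("side",[265,203.6],130))
# side: bottom of the notch, stripes
ps=np.load("s4.npz")["p"]
for m,s,cc in blobs(red(ps),5):
    q=ray("side",cc,92)[0]
    if np.hypot(*(q[:2]-C))<200: print("side",s,cc.round(1),q.round(1))
rel([(486.3,-38.5,180,190)])
```

```text
14.7 [486.6 -40.1 214.1] [ 180.    -0.  -170.1] F [-1.4  0.7 -1.6] j [-0.16  0.15  1.68 -0.    1.31 -1.9 ] gap 22.4 29.9
socket wrist [488.4998661  -36.35608351  72.        ]
[104  87  20  21 229] [113.1  96.4] z92 [ 409.4 -225.5   92. ] z72 [ 409. -237.   72.]
[283 162   4  19  76] [284.5 171. ] z92 [458.4 -42.6  92. ] z72 [461.2 -42.   72. ]
[268 195   8  22 155] [271.9 205.4] z92 [493.1 -48.7  92. ] z72 [498.2 -48.5  72. ]
[294 195   9  22 154] [298.  205.2] z92 [488.7 -24.1  92. ] z72 [493.5 -22.3  72. ]
[ 262  243   43   40 1304] [282.4 262.3] z92 [550.  -28.6  92. ] z72 [558.8 -27.1  72. ]
side tip [[486.95685403 -30.22288063 126.        ]] [[485.06878737 -35.37610976 130.        ]]
side [272 207  13   7  36] [278.2 210.2] [522.4 -25.9  92. ]
[ 0.   1.6 34.1] [ 0.    -0.    -0.001]
```

Run:
```python
from h import *
c=optics.calibration("wrist");K=c["camera_matrix"];s=manip.read_state()
R=Ro.from_euler("xyz",s["eef_rot"]).as_matrix()
def pr(X):
    X=c["R"]@X+c["t"];r=np.hypot(X[0],X[1]);t=np.arctan2(r,X[2]);return K[:2,2]+X[:2]/r*t*K[0,0]
for k in (-19,0,10,40,68,86): print(k,pr(s["eef_pos"]+R@np.array([0,0,k])).round(1))
print("sock486/-38.5",pr(np.array([486.3,-38.5,72])))
p=np.load("w4.npz")["p"]
for v in (206,209,212,215,218): print(v,[tuple(int(a) for a in p[v,u]) for u in range(274,298)])
```

```text
-19 [281.6 260.7]
0 [281.7 247.7]
10 [281.7 241.8]
40 [281.8 226.9]
68 [281.9 216. ]
86 [281.9 210.1]
sock486/-38.5 [283.59335868 195.75949597]
206 [(160, 37, 33), (159, 43, 36), (148, 53, 52), (102, 80, 72), (54, 68, 55), (36, 61, 46), (34, 62, 46), (34, 58, 44), (28, 57, 44), (25, 53, 40), (32, 59, 45), (33, 58, 43), (26, 57, 42), (24, 56, 37), (33, 59, 47), (24, 57, 40), (26, 56, 44), (36, 59, 49), (71, 67, 61), (148, 95, 93), (157, 62, 60), (158, 38, 36), (157, 33, 30), (159, 38, 31)]
209 [(159, 30, 27), (161, 45, 39), (155, 64, 59), (106, 82, 74), (56, 74, 56), (35, 61, 46), (34, 57, 42), (31, 60, 41), (42, 56, 46), (47, 55, 51), (52, 57, 55), (51, 61, 58), (39, 55, 46), (35, 61, 45), (37, 57, 48), (36, 61, 47), (33, 60, 45), (32, 59, 42), (63, 61, 51), (123, 66, 63), (153, 52, 48), (158, 39, 38), (156, 32, 28), (156, 31, 22)]
212 [(159, 36, 32), (158, 35, 31), (157, 68, 63), (113, 82, 79), (74, 69, 68), (53, 56, 55), (58, 58, 59), (61, 60, 58), (62, 61, 62), (56, 56, 56), (57, 57, 57), (61, 59, 60), (55, 56, 54), (58, 58, 59), (59, 60, 59), (56, 58, 58), (56, 58, 55), (58, 59, 55), (76, 66, 64), (142, 90, 85), (154, 60, 54), (157, 39, 35), (158, 31, 27), (160, 33, 29)]
215 [(156, 30, 24), (160, 40, 38), (156, 70, 69), (117, 87, 87), (74, 70, 70), (60, 59, 59), (57, 58, 57), (58, 57, 54), (58, 60, 58), (57, 60, 59), (58, 56, 55), (59, 60, 59), (60, 61, 59), (48, 51, 49), (62, 61, 61), (58, 57, 56), (61, 62, 59), (110, 110, 109), (151, 147, 145), (164, 126, 123), (160, 73, 72), (157, 43, 38), (159, 35, 32), (167, 34, 25)]
218 [(107, 89, 87), (105, 85, 84), (92, 77, 74), (70, 63, 61), (57, 56, 58), (55, 52, 54), (58, 58, 57), (59, 60, 59), (52, 53, 48), (55, 56, 57), (57, 58, 59), (60, 59, 57), (61, 61, 58), (60, 61, 60), (60, 58, 56), (56, 56, 59), (56, 57, 58), (66, 67, 66), (80, 81, 79), (84, 81, 78), (89, 79, 75), (93, 77, 75), (106, 90, 87), (122, 104, 102)]
```

The pin's tip is about 1.5 mm short in tool y, which is well within the taper's capture range. I correct it and lower the pin in stages while watching the force.

```bash
python3 -m crank '[[15,-0.3,1.4,5,0,0,0],[15,-0.3,1.4,20,0,0,0],[15,-0.3,1.4,35,0,0,0],[15,-0.3,1.4,45,0,0,0],[15,-0.3,1.4,51,0,0,0],[15,-0.3,1.4,51,0,0,0],[15,-0.3,1.4,51,0,0,0]]' && python3 -m crank '[[15,0,0,2,0,0,0],[15,0,0,4,0,0,0],[15,0,0,6,0,0,0],[15,0,0,8,0,0,0],[15,0,0,8,0,0,0]]'
```

```text
clock: 15.4
eef_pos: [487.0, -37.9, 163.7]
eef_rot: [-3.141, 0.001, -2.967]
wrist_force: [-0.8, 0.4, 0.1]
finger_gap: 22.2
finger_force: 29.9
clock: 15.9
eef_pos: [486.6, -37.8, 155.0]
eef_rot: [3.141, -0.0, -2.967]
wrist_force: [-0.4, 0.1, -1.1]
finger_gap: 22.5
finger_force: 29.9
```

```bash
python3 -m crank '[[15,0,0,1.5,0,0,0],[15,0,0,3,0,0,0],[15,0,0,4.5,0,0,0],[15,0,0,6,0,0,0],[15,0,0,6,0,0,0]]' && python3 -m crank '[[15,0,0,1.5,0,0,0],[15,0,0,3,0,0,0],[15,0,0,4.5,0,0,0],[15,0,0,6,0,0,0],[15,0,0,6,0,0,0]]'
```

```text
clock: 16.4
eef_pos: [486.6, -37.8, 149.0]
eef_rot: [3.141, -0.0, -2.967]
wrist_force: [0.1, 0.0, -1.1]
finger_gap: 22.4
finger_force: 29.9
clock: 16.9
eef_pos: [486.7, -37.8, 143.0]
eef_rot: [-3.142, -0.0, -2.967]
wrist_force: [0.5, -0.4, -1.8]
finger_gap: 22.3
finger_force: 29.9
```

```bash
python3 -m crank '[[15,0,0,1.5,0,0,0],[15,0,0,3,0,0,0],[15,0,0,4.5,0,0,0],[15,0,0,6,0,0,0],[15,0,0,7.5,0,0,0],[15,0,0,7.5,0,0,0]]' && python3 -m crank '[[15,0,0,1.5,0,0,0],[15,0,0,3,0,0,0],[15,0,0,4.5,0,0,0],[15,0,0,6,0,0,0],[15,0,0,7.5,0,0,0],[15,0,0,7.5,0,0,0]]'; python3 m.py
```

```text
clock: 17.5
eef_pos: [486.8, -37.9, 135.6]
eef_rot: [-3.141, 0.0, -2.967]
wrist_force: [0.8, -3.2, -2.2]
finger_gap: 22.3
finger_force: 29.9
clock: 18.1
eef_pos: [486.7, -37.8, 128.0]
eef_rot: [3.141, -0.0, -2.967]
wrist_force: [1.8, -3.5, -2.0]
finger_gap: 22.4
finger_force: 30.0
18.1 [486.7 -37.8 128. ] [ 180.   -0. -170.] F [ 1.8 -3.5 -2. ] j [-0.15  0.25  1.78  0.    1.11 -1.9 ] gap 22.4 30.0
side 14 [261.9 196.1] [517.5  74.5  72. ] 138.6 140.8
side 30 [278.2 210.2] [520.7 -29.7  95. ] 105.6 -170.9
```

```bash
python3 -m crank '[[15,0,0,1,0,0,0],[15,0,0,2,0,0,0],[15,0,0,3,0,0,0],[15,0,0,3.5,0,0,0],[15,0,0,3.5,0,0,0]]' && python3 -m crank '[[15,0,0,0.5,0,0,0],[15,0,0,1,0,0,0],[15,0,0,1,0,0,0]]'
```

```text
clock: 18.7
eef_pos: [486.7, -37.8, 124.7]
eef_rot: [3.142, -0.0, -2.967]
wrist_force: [2.1, -4.0, -0.7]
finger_gap: 21.9
finger_force: 30.0
clock: 19.0
eef_pos: [486.8, -37.8, 123.7]
eef_rot: [-3.142, 0.0, -2.967]
wrist_force: [2.7, -2.8, 0.0]
finger_gap: 22.8
finger_force: 30.0
```

```bash
python3 -m crank '[[15,0,0,0.5,0,0,0],[15,0,0,1,0,0,0],[15,0,0,1,0,0,0]]'
```

```text
clock: 19.3
eef_pos: [486.8, -37.8, 122.7]
eef_rot: [-3.142, 0.0, -2.967]
wrist_force: [3.3, -3.1, -0.7]
finger_gap: 22.5
finger_force: 30.0
```

```bash
python3 -m crank '[[15,0,0,0.5,0,0,0],[15,0,0,1,0,0,0],[15,0,0,1,0,0,0]]' && python3 -m crank '[[15,0,0,0.4,0,0,0],[15,0,0,0.8,0,0,0],[15,0,0,0.8,0,0,0]]'
```

```text
clock: 19.6
eef_pos: [487.1, -37.8, 122.4]
eef_rot: [-3.141, 0.001, -2.967]
wrist_force: [1.5, -2.5, 9.3]
finger_gap: 22.5
finger_force: 30.0
clock: 19.9
eef_pos: [487.4, -37.8, 122.2]
eef_rot: [-3.141, 0.002, -2.967]
wrist_force: [-0.2, -2.8, 14.4]
finger_gap: 22.6
finger_force: 30.0
```

Force rises sharply at TCP z of about 122.4, exactly where the pin should be home. I relax, open and lift away.

```bash
python3 -m crank '[[15,0,0,-1.2,0,0,0],[45,0,0,-1.2,0,0,0],[45,0,0,-1.2,0,0,0],[45,0,0,-1.2,0,0,0],[45,0,0,-1.2,0,0,0],[45,0,0,-1.2,0,0,0]]' && python3 -m crank '[[45,0,0,-10,0,0,0],[45,0,0,-40,0,0,0],[45,0,0,-80,0,0,0],[45,0,0,-120,0,0,0],[45,60,0,-140,0,0,0],[45,100,0,-140,0,0,0],[45,140,0,-140,0,0,0],[45,140,0,-140,0,0,0],[45,140,0,-140,0,0,0]]'; python3 m.py
python3 - <<'E'
from h import *
for n in ("top","side"):
    z=np.load(n+"1.npz");p,d=z["p"],z["d"];Q=cloud(n,d)
    for m,s,c in blobs(red(p),15):
        q=Q[m]
        if q[:,2].max()>125 and np.hypot(*(np.median(q[:,:2],0)-[486,-38]))<40: print(n,"handle",s,c,np.median(q,0).round(1),"top z",np.percentile(q[:,2],[5,50,95]),ray(n,c,145)[0])
a=np.load("side1.npz")["p"][150:270,210:310];b=np.load("top1.npz")["p"][180:260,240:320]
cv2.imwrite("pics/end.png",np.hstack([cv2.resize(a,(400,480),interpolation=2),cv2.resize(b,(400,400),interpolation=2).repeat(1,0) if 0 else cv2.resize(b,(400,480),interpolation=2)])[:,:,::-1])
E
```

```text
clock: 20.5
eef_pos: [486.6, -37.7, 122.0]
eef_rot: [3.141, -0.0, -2.967]
wrist_force: [-0.5, -0.3, 0.9]
finger_gap: 42.4
finger_force: 0.0
clock: 21.4
eef_pos: [348.9, -62.3, 263.2]
eef_rot: [-3.141, 0.002, -2.968]
wrist_force: [0.2, -0.2, 0.8]
finger_gap: 42.3
finger_force: 0.0
21.4 [348.9 -62.3 263.2] [-1.799e+02  1.000e-01 -1.700e+02] F [ 0.2 -0.2  0.8] j [-0.28 -0.2   1.91  0.    1.43 -2.02] gap 42.3 0.0
top 138 [277. 221.] [506.7 -37.3  95. ] 120.8 -168.4
top 14 [271.9 228.4] [491.1 -24.3  72. ] 134.4 -175.2
top 5 [279.6 242.8] [453.8 -44.5  72. ] 174.1 -169.6
side 46 [265.1 199.5] [508.3  25.9  95. ] 123.1 161.6
side 37 [277.9 210.3] [520.  -29.8  95. ] 106.3 -170.9
top handle [272 208  12  24 138] [276.95652174 221.        ] [503.4 -37.3 100.1] top z [ 95.27092153 100.08261826 152.28837239] [498.55438307 -37.22896028 145.        ]
side handle [261 196   9   7  46] [265.06521739 199.54347826] [482.1 -46.2 149.7] top z [147.35037729 149.65817737 152.43965875] [484.13459576 -39.78070468 145.        ]
```

View pics/end.png

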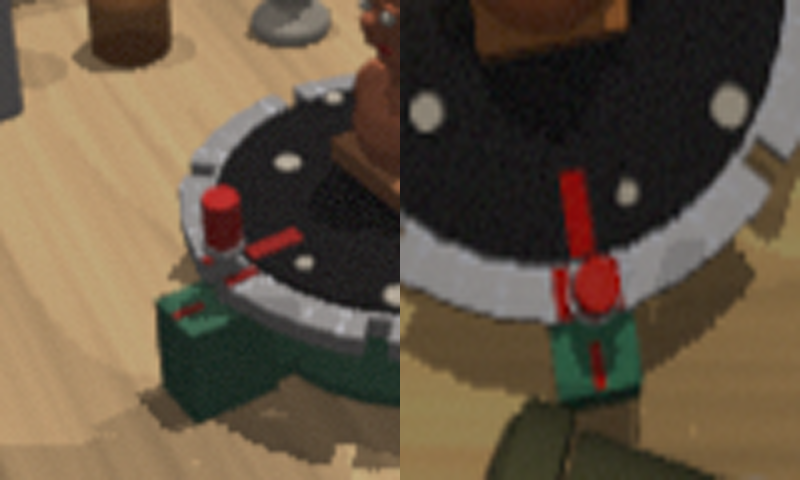

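The pin stands upright in the red-marked notch: handle at side crop (222,215) and top crop (597,285). Its top is at about 150 mm, which is the fully home height, and the gripper is clear. I hand in.

```bash
python3 -c "
from cell import manip; print(manip.sign_off())"
```

```text
the job is handed in; nothing more can be done
None
```

The job is handed in: the wheel was turned so the red-marked notch is over the socket, and the red-handled pin is pressed fully home in it, released and upright; the small look-alike pin, which you don't list, ended up on its side on the bench.

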